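Probe in, heat down to simmer: turn a push-lock hotplate dial

TASK

The pan on the hotplate is boiling and should simmer, watched by the thermometer. Take the probe out of its charging stand and put it down through the port in the pan's lid until its collar sits on the port, and turn the hotplate's dial down to the red dot. The dial is locked in each setting: it turns only while it is pressed in, and when you let go it must have sprung back out, locked with its pointer on the red dot; leave the pan in its place on the plate and do not disturb the other things.

Things in the scene. Friction and masses are not known exactly. Their poses are not given: they have to be found in the camera images.
- hotplate: Fixed white hotplate, 240 mm deep (x), 350 wide (y), top 59 high. Origin under its middle, on the worktop; x to its back, y to its left. Cast cooking plate 154 mm across, top 67 high, centre (10, 68) mm. On its right a raised console, 114 high at the back, with a black panel sloping 15 degrees down to the user: centre (-10, -112.5, 86) mm, outward normal (-0.26, 0, 0.97).
- dial (a joint): Angle of the dial, rad, growing clockwise seen facing the panel. Seven settings 0.698 rad (40 degrees) apart, from 0 (white ring, off, lower left) to 4.19 (longest white bar, lower right); the red dot is the setting 0.698. The lock leaves about +-0.03 rad of play in a setting.
- dial_push (a joint): How far the dial is pressed into the panel, m. 0: sprung out, locked in a setting. Travel 8.5 mm (6 N at first, 10 N at the end); it turns freely only when pressed more than about 7.5 mm. Let go between two settings, it slides into the nearer one and springs out (just on the ridge between two it can hang, pressed in).
- dial_grip (a point): On the dial's axis, in the middle of its bar grip, 19 mm above the steel skirt. z: the axis, outwards, 15 degrees from vertical. x: along the bar to the end with the white pointer line, which shows the set mark. Bar 50 long, 14 wide, 24 mm high, on a round skirt of radius 29 mm that stands 10.5 mm off the panel; fingertips beside the bar rest on the skirt and can press it in.
- red_mark (a point): Centre of the red dot (9 mm) on the panel, 36.5 mm from the dial's axis.
- pan: Loose steel pan, 150 mm across, 0.9 kg, glass lid fixed on it, on the cooking plate. Origin: centre of its underside. Rim 58 mm high; black lid knob in the middle, 35 mm wide, top at 94 mm; small loop handles at +y and -y.
- port (a point): Centre of the mouth of the probe port: an upright aluminium tube in the lid, 48 mm to -x of the pan's centre (pan frame), mouth 90 mm above the pan's underside. Bore 10 mm, flaring to 18 mm at the mouth, rim 26 mm outside; 85 mm of free depth below the mouth.
- stand: Fixed aluminium charging stand, a column 40 mm wide and 90 mm tall on a round foot of 72 mm. Origin: under its centre. The probe stands in its 10 mm bore.
- probe: Thermometer probe, 131 mm long, 60 g, upright in the stand. Origin: tip of the steel rod; z along the rod to the head. Rod 6 mm thick, 80 mm long; then a steel collar 24 mm wide, 4 mm thick; then a black round head 23 mm wide from 88 to 131 mm.
- probe_head (a point): Middle of the probe's head, where to grip, 108 mm above the tip.
- probe_collar (a point): Centre of the underside of the probe's collar, 80 mm above the tip.
- mug_tea: Purple mug of tea, 87 mm wide, 97 mm tall. Leave it alone. Origin: centre of its underside.
- teaspoon: Steel teaspoon, 134 mm long, lying on the worktop. Leave it alone. Origin: centre of its underside.
- salt_shaker: Glass salt shaker with steel cap, 44 mm wide, 90 mm tall. Leave it alone. Origin: centre of its underside.
- tin_mustard: Printed food tin, 57 mm wide, 72 mm tall. Leave it alone. Origin: centre of its underside.
- egg_cup_1: White porcelain egg cup, 49 mm wide, 57 mm tall. Leave it alone. Origin: centre of its underside.
- twist_timer: Round kitchen timer, black below and steel above, 62 mm wide, 47 mm tall. Leave it alone. Origin: centre of its underside.

How it is judged:
By the outcome, as a careful person would: the job done as asked, in the order asked, and still so for the second after the job is handed in, with the robot touching nothing.
It also fails if it takes over 72 s, if anything falls off the work surface, if the arm or the gripper's body presses on something with over 40 N, if the wrist force passes 120 N, or if a joint passes its speed limit or range.

ROBOT

A 6-joint arm with a two-finger parallel gripper is mounted at the origin on a cart in front of the work surface, level with it; the furniture and walls round the work are solid. World frame = base frame: x ahead of the robot, y to its left, z up, the work surface at z = 0. Lengths are in m, angles in rad, forces in N, time in s.
With the tool pointing down it reaches from about 0.25 to 0.775 m from the base axis. Payload 4 kg.
Tool frame: the origin (TCP) lies midway between the tips of the shut fingers; the grasp point (between the pads) lies 19 mm behind it; z points along the fingers, y is the line along which they close (so a half turn about z gives the same grasp; the last joint's range is limited). The gripper opens to 94 mm and grips with 3 to 60 N. Pads are 16 mm wide; open, the fingers measure 119 mm over their backs; the gripper's body (75 mm by 177 mm) begins 78 mm behind the grasp point.
Start: joints at [1.008, 0.087, 1.371, -0, 1.684, -0.103], TCP at [0.244, 0.493, 0.206] pointing down, gripper open.
Joint ranges: [-3.1, 3.1], [-0.76, 2.03], [0.27, 2.55], [-1.08, 4.22], [0.17, 2.65], [-2.57, 2.57]. Speed limits (rad/s): [2.79, 2.79, 3.14, 3.14, 3.14, 3.14].

INTERFACE

Orientations are given as [roll, pitch, yaw] about the fixed x, y, z axes, in that order (R = Rz(yaw) Ry(pitch) Rx(roll)).
In Python, from bench import robot gives the robot as it stands. The module is installed in compiled form; this text tells all that it offers.
- The arm moves only by the tool arm_command, never from a script. Its argument "targets" is a list of rows, each a list of 4 numbers: the shift along the world's x, y, z as a fraction of full scale, then the turn about the world's z as a fraction of full scale. A call has 1 to 8 rows; each row is the pose to reach, as a shift and turn from the pose commanded when the call began; what a row does not reach only later rows make up. Full scale, the value 1, is 0.5 m for a shift and 120 degrees for a turn. A row lasts 1/12 s, in which the tool goes at most 41.7 mm and 7.16 degrees, less where a joint would pass 70% of its speed; a pose out of reach is approached as far as the arm can. A call with a number of a shift or a turn outside -1 to 1 is refused whole. A call with a gripper value outside its range is refused whole. "claw" is the closure, from 0 (fully open) to 1 (shut), set as the call begins (left out, the last holds). The fingers move at their own pace and stop on an object; the grip force is fixed at half the most. Time passes only in rows, so rows that repeat a pose let the fingers close. It gives the time, the measured TCP pose, the force, the opening and the grip force at its end, in the units of the state.
- robot.get_obs(): the state, without advancing time (a new reading comes with each control period).
- robot.snapshot(name): name is "scene" or "top" or "wrist"; returns the picture (420x560x3 uint8, red, green, blue); there is no depth.
- robot.camera_info(name): a dict with "vfov" (degrees; the focal length in pixels is half the picture's height over the tangent of half this angle, whatever the lens; pixels are square), "cx", "cy" (the principal point, pixels), "extrinsics" (4x4, takes a point from camera to world coordinates); the wrist camera has in their place "T_tool_cam" (4x4, takes a point from camera to tool coordinates, whose origin is the TCP and whose axes are the flange's). Camera axes: x right, y up, looking along -z (the intrinsics and any distortion apply to the point x, -y, -z); pixel columns grow to the right and rows downward; lengths in m; the calibration is good to about 2 mm. A picture is of the moment at which its call begins: read the wrist's pose just before it. camera_info takes no time and is no camera call.
- robot.close_job(): hands the job in; it is judged then, once.
The state is a dict: "time": time; "joint_positions": joint angles; "qvel": joint speeds; "joint_torque": joint torques, N m; "tool_pos": TCP position; "ee_rot": TCP orientation; "wrist_force": force on the tool from outside, world axes, zero at the start; "wrist_torque": the same for the moment, N m; "width": finger opening in m; "finger_force": force on a finger pad.
Only numpy, scipy, OpenCV 4.12 (cv2) and the standard library are available. Lean on these libraries where they do the work, as an engineer would, in place of code of your own. Each camera call takes 0.05 s, during which the arm holds its last target. There are 200 camera calls.

## Working session

There is one attempt and no reset: what is moved stays moved. The work goes in short steps, Python scripts to look and compute and a tool call to move; the robot and the scene stay as the last step left them, time stands still between calls to the robot, and variables do not carry over. Pictures are saved under pics/ and viewed, at most 13 in all, crops included, and the job is handed in when it is done.

Besides the shell and the picture viewer there is one more tool, called after "Call:" as name([rows], argument=value, ...), one row to a line, values as JSON. arm_command: Moves the arm, as the interface text tells. Shift numbers are shares of 0.5 m and turn numbers shares of 120 degrees, none past 1 either way. Its arguments: {"type":"object","properties":{"targets":{"type":"array"},"claw":{"type":"number"}},"required":["targets"]}

```bash
mkdir -p pics; python3 - <<'E'
from bench import robot
import cv2,numpy as np
np.set_printoptions(precision=4,suppress=True)
for n in("scene","top"):
    im=robot.snapshot(n); cv2.imwrite(f"pics/{n}0.png",im[:,:,::-1]); print(n,robot.camera_info(n))
print(robot.camera_info("wrist")); o=robot.get_obs(); print(o)
a=cv2.imread("pics/scene0.png");b=cv2.imread("pics/top0.png")
E
```

```text
scene {'vfov': 53.760957883862865, 'cx': 283.16867388079515, 'cy': 209.05095408177917, 'extrinsics': array([[ 0.5587,  0.3777, -0.7384, -0.319 ],
       [-0.8293,  0.2644, -0.4923, -0.502 ],
       [ 0.0093,  0.8874,  0.4609,  0.6233],
       [ 0.    ,  0.    ,  0.    ,  1.    ]])}
top {'vfov': 55.477598218473446, 'cx': 283.654059773888, 'cy': 210.70303116545577, 'extrinsics': array([[ 0.0095,  0.9925, -0.1223,  0.3686],
       [-1.    ,  0.0093, -0.0019,  0.053 ],
       [-0.0007,  0.1223,  0.9925,  1.0073],
       [ 0.    ,  0.    ,  0.    ,  1.    ]])}
{'vfov': 61.989702503985065, 'cx': 281.4432669134138, 'cy': 206.96819289917468, 'T_tool_cam': array([[ 0.0003,  0.9611,  0.2763,  0.0822],
       [ 1.    , -0.0005,  0.0003,  0.0001],
       [ 0.0005,  0.2763, -0.9611, -0.1794],
       [ 0.    ,  0.    ,  0.    ,  1.    ]])}
{'time': 0.1, 'joint_positions': array([ 1.0079,  0.0879,  1.3721,  0.    ,  1.6836, -0.1031]), 'qvel': array([ 0.0016, -0.003 , -0.0047, -0.0001, -0.0012, -0.0001]), 'joint_torque': array([  0.0023, -34.1253, -30.3304,   0.072 ,   0.0305,  -0.0001]), 'tool_pos': array([0.2438, 0.4925, 0.2044]), 'ee_rot': array([-3.1396, -0.0002,  2.6818]), 'wrist_force': array([-0.0476,  0.0713,  0.332 ]), 'wrist_torque': array([-0.0214, -0.0028, -0.0229]), 'finger_force': 0.0, 'width': 0.09416765445934591}
```

View pics/scene0.png

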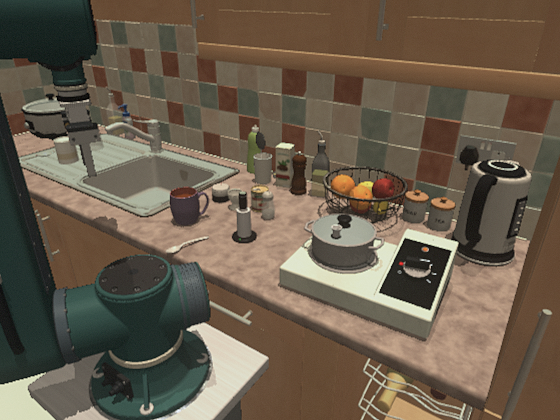

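View pics/top0.png

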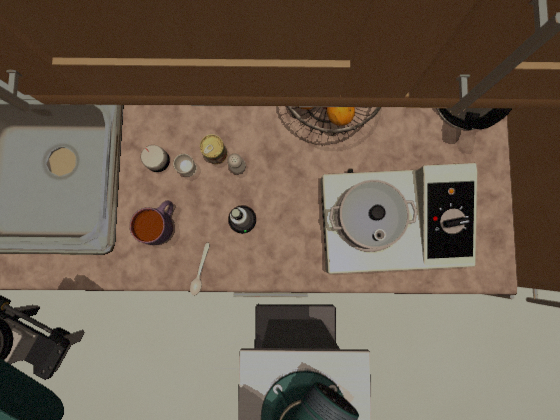

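The scene picture shows the stand and probe at about (243,200–240), the pan at (344,240) with its port at (336,230), and the dial at (420,267). In the top view the probe head is at (238,214), the port at (379,236), the dial at (455,222) and the red dot near (435,218).

```bash
cat > h.py <<'E'
from bench import robot
import cv2,numpy as np
from scipy.spatial.transform import Rotation as Ro
np.set_printoptions(precision=4,suppress=True)
def cam(n,o=None):
    i=robot.camera_info(n); f=210/np.tan(np.radians(i["vfov"])/2)
    if n=="wrist":
        T=np.eye(4);T[:3,:3]=Ro.from_euler("xyz",o["ee_rot"]).as_matrix();T[:3,3]=o["tool_pos"]; T=T@i["T_tool_cam"]
    else: T=i["extrinsics"]
    return f,i["cx"],i["cy"],T
def ray(c,u,v):
    f,cx,cy,T=c; d=T[:3,:3]@np.array([(u-cx)/f,-(v-cy)/f,-1]); return T[:3,3],d/np.linalg.norm(d)
def onz(c,u,v,z):
    p,d=ray(c,u,v); return p+d*(z-p[2])/d[2]
def tri(a,b):
    (p,d),(q,e)=a,b; s=np.linalg.lstsq(np.c_[d,-e],q-p,rcond=None)[0]
    A=p+s[0]*d;B=q+s[1]*e; return (A+B)/2,np.linalg.norm(A-B)
def proj(c,P):
    f,cx,cy,T=c; p=T[:3,:3].T@(np.array(P)-T[:3,3]); return cx+f*p[0]/-p[2], cy-f*p[1]/-p[2]
E
python3 - <<'E'
from h import *
t=cv2.imread("pics/top0.png");s=cv2.imread("pics/scene0.png")
def crop(im,x,y,w,h,W=400,H=300): return cv2.resize(im[y:y+h,x:x+w],(W,H),interpolation=cv2.INTER_CUBIC)
out=np.vstack([np.hstack([crop(t,315,160,80*2,60*2),crop(t,415,175,80,60)]),np.hstack([crop(t,210,190,80,60),crop(s,380,235,80,60)])])
cv2.imwrite("pics/c1.png",out)
c=cam("top");b=cam("scene")
# hotplate corners at z=.059 and on-table checks
for uv in[(323,176),(327,272),(421,270)]: print(onz(c,*uv,.059))
print("port",onz(c,379,236,.157),"dial",onz(c,455,222,.11),"probe",onz(c,238,214,.145))
E
```

```text
[ 0.5709 -0.0396  0.059 ]
[ 0.3414 -0.0484  0.059 ]
[ 0.3481 -0.2692  0.059 ]
port [ 0.421  -0.1489  0.157 ] dial [ 0.4571 -0.332   0.11  ] probe [0.4667 0.1538 0.145 ]
```

View pics/c1.png

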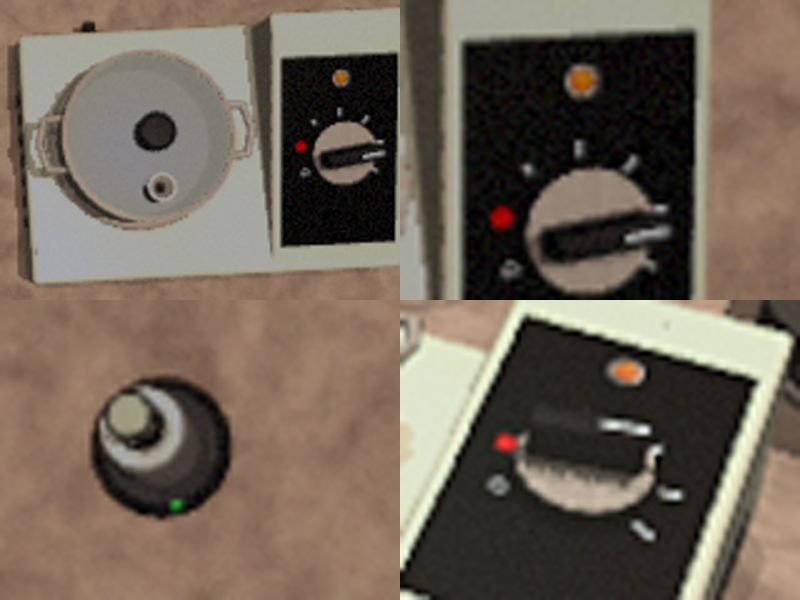

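The composite shows the port at top-image (379,234.5), the dial bar pointing right at setting 5 (200°), the red dot left at (435,218), and the probe head top at (235.7,213). I'm moving over the probe now.

Call:
arm_command([
  [0.446,-0.678,0.088,0.22],
  [0.446,-0.678,0.088,0.22],
  [0.446,-0.678,0.088,0.22],
  [0.446,-0.678,0.088,0.22],
  [0.446,-0.678,0.088,0.22],
  [0.446,-0.678,0.088,0.22],
  [0.446,-0.678,0.088,0.22],
  [0.446,-0.678,0.088,0.22],
], claw=0)

```text
time: 0.77
tool_pos: [0.419, 0.226, 0.2398]
ee_rot: [3.142, -0.0, -3.14]
wrist_force: [-0.3, 0.3, 0.3]
width: 0.0943
finger_force: 0.0
```

Call:
arm_command([
  [0.08,-0.124,0,0],
  [0.08,-0.124,0,0],
  [0.08,-0.124,0,0],
  [0.08,-0.124,0,0],
  [0.08,-0.124,0,0],
])

```text
time: 1.18
tool_pos: [0.4582, 0.1662, 0.2395]
ee_rot: [3.141, -0.001, -3.141]
wrist_force: [0.3, 0.2, 0.4]
width: 0.0939
finger_force: 0.0
```

```bash
python3 - <<'E'
from h import *
o=robot.get_obs(); im=robot.snapshot("wrist"); cv2.imwrite("pics/w1.png",im[:,:,::-1]); print(o["tool_pos"],o["ee_rot"],o["joint_positions"])
print(proj(cam("wrist",o),[.467,.154,.141]))
E
```

```text
[0.4582 0.1662 0.2395] [ 3.141  -0.0013 -3.1407] [ 0.231  -0.0563  1.4494  0.0009  1.7497 -1.3405]
(np.float64(265.899714013379), np.float64(219.78163923592095))
```

View pics/w1.png

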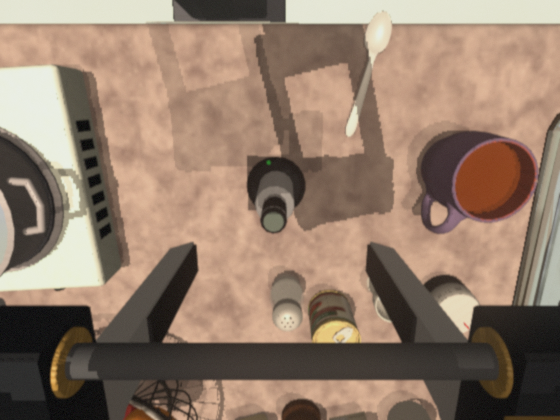

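The wrist picture shows the probe head's top face near (274,220), the shaker and tin well clear, and the open fingers at the bottom.

```bash
python3 - <<'E'
from h import *
o=robot.get_obs(); w=cam("wrist",o);t=cam("top");s=cam("scene")
im=cv2.imread("pics/w1.png"); g=im.max(2)
# head top face: sub-image brightness profile
sub=cv2.resize(im[185:245,240:320],None,fx=5,fy=5,interpolation=cv2.INTER_CUBIC)
sc=cv2.imread("pics/scene0.png")[180:255,215:275]; sc=cv2.resize(sc,None,fx=4,fy=4,interpolation=cv2.INTER_CUBIC)
out=np.zeros((300,400+240,3),np.uint8); out[:,:400]=sub; out[:,400:]=sc
cv2.imwrite("pics/c2.png",out)
print(onz(w,274,220,.141),onz(t,235.6,212.6,.141),tri(ray(w,274,220),ray(t,235.6,212.6)))
E
```

```text
[0.4671 0.1613 0.141 ] [0.4702 0.1596 0.141 ] (array([0.4717, 0.1611, 0.1273]), np.float64(0.0002872386231789451))
```

View pics/c2.png

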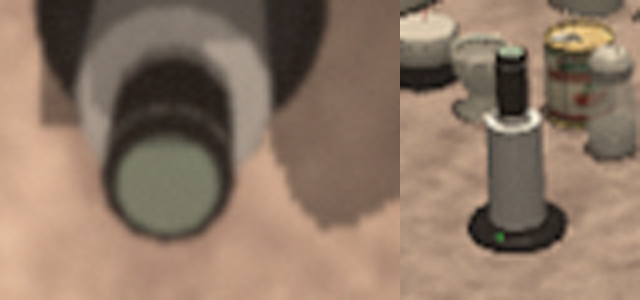

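Call:
arm_command([
  [-0.066,-0.63,0.04,0],
  [-0.066,-0.63,0.04,0],
  [-0.066,-0.63,0.04,0],
  [-0.066,-0.63,0.04,0],
  [-0.066,-0.63,0.04,0],
  [-0.066,-0.63,0.04,0],
  [-0.066,-0.63,0.04,0],
  [-0.066,-0.63,0.04,0],
])

```text
time: 1.9
tool_pos: [0.4252, -0.1507, 0.2603]
ee_rot: [-3.14, 0.0, -3.14]
wrist_force: [0.5, -0.2, 0.2]
width: 0.0939
finger_force: 0.0
```

Call:
arm_command([
  [0,0,0,0],
  [0,0,0,0],
  [0,0,0,0],
])

```text
time: 2.15
tool_pos: [0.4259, -0.1475, 0.2599]
ee_rot: [3.141, 0.0, -3.138]
wrist_force: [-0.4, -0.8, 0.1]
width: 0.0942
finger_force: 0.0
```

```bash
python3 - <<'E'
from h import *
import json
o=robot.get_obs(); im=robot.snapshot("wrist"); cv2.imwrite("pics/w2.png",im[:,:,::-1]); print(o["tool_pos"],o["ee_rot"])
json.dump({k:list(o[k]) for k in("tool_pos","ee_rot")},open("w2.json","w"))
E
```

```text
[ 0.4259 -0.1475  0.2599] [ 3.1405  0.0001 -3.1384]
```

Call:
arm_command([
  [0.05,-0.36,0,0],
  [0.05,-0.36,0,0],
  [0.05,-0.36,0,0],
  [0.05,-0.36,0,0],
  [0.05,-0.36,0,0],
  [0.05,-0.36,0,0],
  [0.05,-0.36,0,0],
  [0.05,-0.36,0,0],
])

```text
time: 2.87
tool_pos: [0.4514, -0.3271, 0.2601]
ee_rot: [3.141, 0.0, -3.138]
wrist_force: [0.0, 0.3, 1.2]
width: 0.094
finger_force: 0.0
```

```bash
python3 - <<'E'
from h import *
import json
o=robot.get_obs(); im=robot.snapshot("wrist"); cv2.imwrite("pics/w3.png",im[:,:,::-1]); print(o["tool_pos"],o["ee_rot"])
json.dump({k:list(o[k]) for k in("tool_pos","ee_rot")},open("w3.json","w"))
a=cv2.imread("pics/w2.png")
cv2.imwrite("pics/c3.png",np.vstack([cv2.resize(a[120:320,180:480],(600,300*4//3-100)),cv2.resize(im[100:250,180:480,::-1],(600,300))]))
E
```

```text
[ 0.4514 -0.3271  0.2601] [ 3.1408  0.0002 -3.1378]
```

View pics/c3.png

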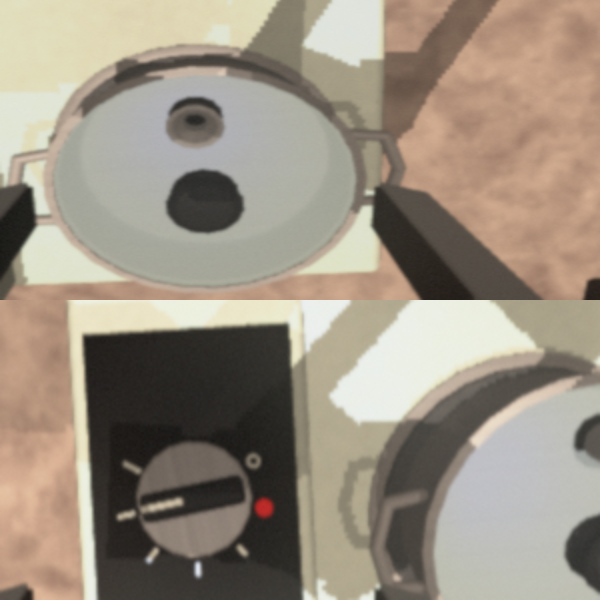

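Upper crop: the port mouth is at wrist pixel (277.5,203), with the knob below it. Lower crop: the skirt centre is at (277,199.5), the red dot at (312,204), and the pointer is left-side, i.e. world -y.

```bash
python3 - <<'E'
from h import *
import json
t=cam("top");w2=cam("wrist",json.load(open("w2.json")));w3=cam("wrist",json.load(open("w3.json")))
print("port",onz(w2,277.5,203.3,.157),onz(t,379,234.5,.157),tri(ray(w2,277.5,203.3),ray(t,379,234.5)))
print("knob",onz(w2,282,252,.161),onz(t,377,212.5,.161))
print("red",tri(ray(w3,312,204),ray(t,435.3,218.4)),onz(w3,312,204,.086))
print("skirt",tri(ray(w3,277,199.5),ray(t,453,221.4)))
for z in(.09,.10,.11):print(onz(w3,277,199.5,z),onz(t,453,221.4,z))
# bar angle
im=cv2.imread("pics/w3.png")
for nm,(a,b) in{"bar":((250,203),(301,193))}.items():
    p,q=[onz(w3,*x,.115) for x in(a,b)]; print(nm,np.degrees(np.arctan2(*(p-q)[1::-1])),p,q)
E
```

```text
port [ 0.4218 -0.15    0.157 ] [ 0.4242 -0.1489  0.157 ] (array([ 0.4244, -0.1504,  0.1492]), np.float64(0.0010867572866649056))
knob [ 0.4641 -0.146   0.161 ] [ 0.4709 -0.1446  0.161 ]
red (array([ 0.4665, -0.2947,  0.0916]), np.float64(0.0008545443182894666)) [ 0.4676 -0.2941  0.086 ]
skirt (array([ 0.4589, -0.3307,  0.1021]), np.float64(0.000694393574487932))
[ 0.4618 -0.3308  0.09  ] [ 0.4605 -0.3361  0.09  ]
[ 0.4592 -0.3306  0.1   ] [ 0.4595 -0.3318  0.1   ]
[ 0.4565 -0.3305  0.11  ] [ 0.4585 -0.3276  0.11  ]
bar -78.33683020921158 [ 0.4588 -0.3565  0.115 ] [ 0.4487 -0.3076  0.115 ]
```

Call:
arm_command([
  [0.036,0.976,0,0],
  [0.036,0.976,0,0],
  [0.036,0.976,0,0],
  [0.036,0.976,0,0],
  [0.036,0.976,0,0],
  [0.036,0.976,0,0],
  [0.036,0.976,0,0],
  [0.036,0.976,0,0],
], claw=0.2)

```text
time: 3.58
tool_pos: [0.4617, 0.0074, 0.2609]
ee_rot: [3.141, 0.002, -3.138]
wrist_force: [0.8, 1.0, -0.8]
width: 0.0749
finger_force: 0.0
```

Call:
arm_command([
  [0.011,0.31,0,0],
  [0.011,0.31,0,0],
  [0.011,0.31,0,0],
  [0.011,0.31,0,0],
  [0.011,0.31,0,0],
  [0.011,0.31,0,0],
  [0.011,0.31,0,0],
  [0.011,0.31,0,0],
])

```text
time: 4.25
tool_pos: [0.4681, 0.1582, 0.2604]
ee_rot: [-3.141, 0.001, -3.141]
wrist_force: [0.2, 0.6, 0.3]
width: 0.0752
finger_force: 0.0
```

Call:
arm_command([
  [0.002,0.005,-0.08,0],
  [0.002,0.005,-0.16,0],
  [0.002,0.005,-0.23,0],
  [0.002,0.005,-0.28,0],
  [0.002,0.005,-0.316,0],
  [0.002,0.005,-0.316,0],
  [0.002,0.005,-0.316,0],
  [0.002,0.005,-0.316,0],
])

```text
time: 4.92
tool_pos: [0.4706, 0.1608, 0.1037]
ee_rot: [3.141, 0.003, 3.141]
wrist_force: [0.5, 0.2, -0.5]
width: 0.0751
finger_force: 0.0
```

Call:
arm_command([
  [0,0,0,0],
  [0,0,0,0],
  [0,0,0,0],
  [0,0,0,0],
  [0,0,0,0],
  [0,0,0,0],
  [0,0,0,0],
  [0,0,0,0],
], claw=1)

```text
time: 5.58
tool_pos: [0.4694, 0.1614, 0.1019]
ee_rot: [-3.141, -0.0, -3.141]
wrist_force: [-0.4, -0.4, 0.4]
width: 0.0251
finger_force: 0.2
```

Call:
arm_command([
  [0,0,0,0],
  [0,0,0,0],
  [0,0,0,0],
  [0,0,0.03,0],
  [0,0,0.08,0],
  [0,0,0.14,0],
  [0,0,0.21,0],
  [0,0,0.28,0],
])

```text
time: 6.25
tool_pos: [0.4688, 0.1616, 0.2426]
ee_rot: [3.141, -0.002, -3.14]
wrist_force: [0.8, 0.5, 0.4]
width: 0.0224
finger_force: 30.0
```

Call:
arm_command([
  [0,0,0.06,0],
  [0,0,0.08,0],
  [0,0,0.08,0],
  [0,0,0.08,0],
])

```text
time: 6.58
tool_pos: [0.4693, 0.1615, 0.2808]
ee_rot: [3.141, -0.001, -3.14]
wrist_force: [-0.1, 0.0, -0.8]
width: 0.0224
finger_force: 30.0
```

```bash
python3 - <<'E'
from h import *
o=robot.get_obs(); im=robot.snapshot("wrist")[:,:,::-1]; s=robot.snapshot("scene")[:,:,::-1]; print(o["tool_pos"],o["width"],o["finger_force"])
cv2.imwrite("pics/c4.png",np.hstack([cv2.resize(im[130:370,180:380],(400,480)),cv2.resize(s[100:260,180:300],(360,480))]))
E
```

```text
[0.4693 0.1615 0.2808] 0.02240611819538065 29.993604279588908
```

View pics/c4.png

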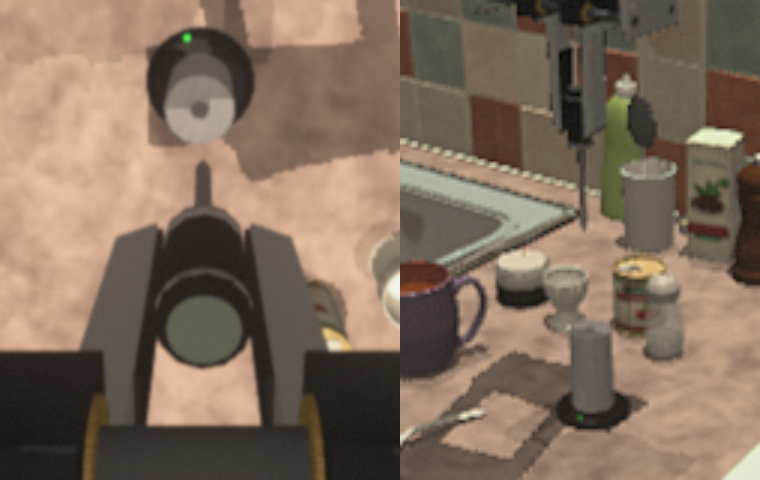

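The probe is held upright and clear of the stand: its tip is at wrist pixel (281.5,211.5), and the empty bore is at (280,184).

```bash
python3 - <<'E'
from h import *
o=robot.get_obs(); w=cam("wrist",o); z=o["tool_pos"][2]
print("tip",onz(w,281.5,211.5,z-.0915),"bore",onz(w,280,184,.09))
E
```

```text
tip [0.4677 0.162  0.1874] bore [0.4656 0.1603 0.09  ]
```

Call:
arm_command([
  [-0.092,-0.623,0,0],
  [-0.092,-0.623,0,0],
  [-0.092,-0.623,0,0],
  [-0.092,-0.623,0,0],
  [-0.092,-0.623,0,0],
  [-0.092,-0.623,0,0],
  [-0.092,-0.623,0,0],
  [-0.092,-0.623,0,0],
])

```text
time: 7.35
tool_pos: [0.4215, -0.1532, 0.2789]
ee_rot: [3.141, -0.005, 3.139]
wrist_force: [1.0, 0.5, -0.2]
width: 0.0224
finger_force: 30.0
```

Call:
arm_command([
  [0,0,0,0],
  [0,0,0,0],
  [0,0,0,0],
  [0,0,0,0],
])

```text
time: 7.68
tool_pos: [0.4234, -0.1488, 0.281]
ee_rot: [3.14, -0.001, -3.139]
wrist_force: [-0.6, 0.2, -0.8]
width: 0.0221
finger_force: 30.0
```

```bash
python3 - <<'E'
from h import *
o=robot.get_obs(); im=robot.snapshot("wrist")[:,:,::-1]; s=robot.snapshot("scene")[:,:,::-1]; print(o["tool_pos"],o["ee_rot"])
cv2.imwrite("pics/c5.png",np.hstack([cv2.resize(im[130:290,200:360],(480,480),interpolation=cv2.INTER_CUBIC),cv2.resize(s[175:275,305:365],(288,480),interpolation=cv2.INTER_CUBIC)]))
w=cam("wrist",o); print(proj(w,[.4218,-.150,.157]),proj(cam("scene"),[.4235,-.150,.157]))
E
```

```text
[ 0.4234 -0.1488  0.281 ] [ 3.1402 -0.0013 -3.1388]
(np.float64(279.0714750921754), np.float64(199.88553596736017)) (np.float64(335.6216477834713), np.float64(226.8526366990318))
```

View pics/c5.png

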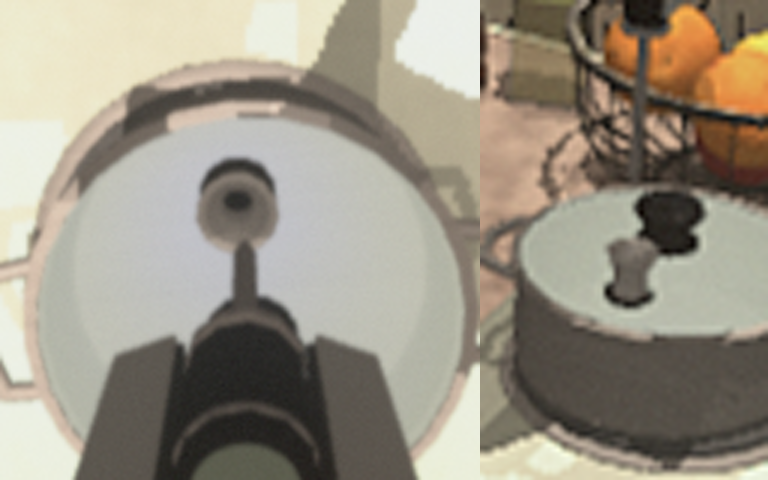

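The tip at (281,212) is lined up with the port mouth at (279,200), about 1 mm off in y. I'll descend in steps.

Call:
arm_command([
  [0,-0.002,-0.02,0],
  [0,-0.002,-0.05,0],
  [0,-0.002,-0.08,0],
  [0,-0.002,-0.1,0],
  [0,-0.002,-0.12,0],
  [0,-0.002,-0.12,0],
])

```text
time: 8.28
tool_pos: [0.4224, -0.1502, 0.2192]
ee_rot: [3.139, -0.004, -3.14]
wrist_force: [-0.3, 0.3, -0.2]
width: 0.0223
finger_force: 30.0
```

Call:
arm_command([
  [0,0,-0.02,0],
  [0,0,-0.04,0],
  [0,0,-0.06,0],
  [0,0,-0.08,0],
  [0,0,-0.09,0],
  [0,0,-0.09,0],
])

```text
time: 8.78
tool_pos: [0.4226, -0.1507, 0.175]
ee_rot: [3.14, -0.003, -3.141]
wrist_force: [-0.8, 0.0, -0.1]
width: 0.0227
finger_force: 30.0
```

Call:
arm_command([
  [0,0,-0.004,0],
  [0,0,-0.008,0],
  [0,0,-0.008,0],
  [0,0,-0.008,0],
])

```text
time: 9.12
tool_pos: [0.4236, -0.1512, 0.1733]
ee_rot: [-3.141, 0.001, -3.141]
wrist_force: [-0.7, 0.1, -0.4]
width: 0.0223
finger_force: 30.0
```

Call:
arm_command([
  [0,0,-0.002,0],
  [0,0,-0.004,0],
  [0,0,-0.004,0],
  [0,0,-0.004,0],
])

```text
time: 9.45
tool_pos: [0.4234, -0.1511, 0.1709]
ee_rot: [3.142, 0.0, -3.141]
wrist_force: [-0.2, 1.0, -0.6]
width: 0.0227
finger_force: 30.0
```

Call:
arm_command([
  [0,0,-0.002,0],
  [0,0,-0.004,0],
  [0,0,-0.004,0],
  [0,0,-0.004,0],
])

```text
time: 9.78
tool_pos: [0.4235, -0.1511, 0.169]
ee_rot: [-3.142, 0.0, -3.141]
wrist_force: [0.6, -0.6, 1.1]
width: 0.0224
finger_force: 30.0
```

Call:
arm_command([
  [0,0,-0.002,0],
  [0,0,-0.002,0],
  [0,0,-0.002,0],
])

```text
time: 10.03
tool_pos: [0.4235, -0.1511, 0.1689]
ee_rot: [-3.141, 0.001, -3.141]
wrist_force: [-1.8, 0.8, 5.2]
width: 0.0226
finger_force: 30.0
```

Call:
arm_command([
  [0,0,0,0],
  [0,0,0,0],
  [0,0,0,0],
  [0,0,0,0],
  [0,0,0.02,0],
  [0,0,0.06,0],
  [0,0,0.12,0],
  [0,0,0.19,0],
], claw=0.5)

```text
time: 10.7
tool_pos: [0.4225, -0.1506, 0.2627]
ee_rot: [3.14, -0.004, -3.141]
wrist_force: [0.9, -0.5, -1.1]
width: 0.0473
finger_force: 0.0
```

Call:
arm_command([
  [0.03,-0.1,0.03,-0.4],
  [0.06,-0.2,0.03,-0.4],
  [0.07,-0.36,0.03,-0.4],
  [0.07,-0.36,0.03,-0.4],
  [0.07,-0.36,0.03,-0.4],
  [0.07,-0.36,0.03,-0.4],
  [0.07,-0.36,0.03,-0.4],
  [0.07,-0.36,0.03,-0.4],
], claw=0.65)

```text
time: 11.37
tool_pos: [0.4584, -0.3319, 0.278]
ee_rot: [3.141, -0.0, 2.302]
wrist_force: [0.4, 0.0, 0.9]
width: 0.0326
finger_force: 0.0
```

```bash
python3 - <<'E'
from h import *
o=robot.get_obs(); im=robot.snapshot("top")[:,:,::-1]; s=robot.snapshot("scene")[:,:,::-1]; print(o["tool_pos"],o["ee_rot"],o["width"],o["joint_positions"])
cv2.imwrite("pics/c6.png",np.hstack([cv2.resize(im[160:280,315:475],(480,360)),cv2.resize(s[175:295,290:390],(300,360))]))
E
```

```text
[ 0.4584 -0.3319  0.278 ] [ 3.1415 -0.0003  2.3024] 0.03263803824599685 [-0.7269  0.1211  1.1912  0.0002  1.8295 -1.4584]
```

View pics/c6.png

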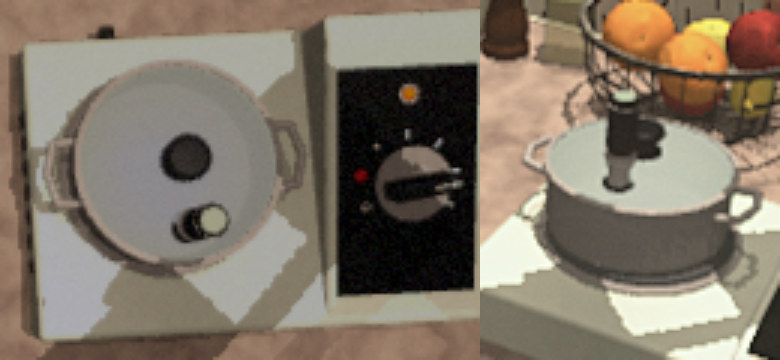

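The probe is seated upright with its collar on the port, and the pan hasn't moved. The dial is still at setting 5. Next I turn the tool to the bar's direction.

Call:
arm_command([
  [0,0,0,-0.47],
  [0,0,0,-0.47],
  [0,0,0,-0.47],
  [0,0,0,-0.47],
  [0,0,0,-0.47],
  [0,0,0,-0.47],
  [0,0,0,-0.47],
  [0,0,0,-0.47],
])

```text
time: 12.13
tool_pos: [0.4585, -0.3306, 0.2785]
ee_rot: [3.141, 0.0, 1.318]
wrist_force: [0.9, 0.3, -0.4]
width: 0.0328
finger_force: 0.0
```

Call:
arm_command([
  [0,0,0,-0.47],
  [0,0,0,-0.47],
  [0,0,0,-0.47],
  [0,0,0,-0.47],
  [0,0,0,-0.47],
  [0,0,0,-0.47],
  [0,0,0,-0.47],
  [0,0,0,-0.47],
])

```text
time: 12.8
tool_pos: [0.4585, -0.3306, 0.2785]
ee_rot: [3.141, -0.0, 0.333]
wrist_force: [-0.4, -0.1, -0.7]
width: 0.033
finger_force: 0.0
```

Call:
arm_command([
  [0,0,0,-0.47],
  [0,0,0,-0.47],
  [0,0,0,-0.47],
  [0,0,0,-0.47],
  [0,0,0,-0.47],
  [0,0,0,-0.47],
  [0,0,0,-0.47],
  [0,0,0,-0.47],
])

```text
time: 13.47
tool_pos: [0.4585, -0.3306, 0.2785]
ee_rot: [3.141, -0.001, -0.651]
wrist_force: [-0.4, -0.0, 0.0]
width: 0.0332
finger_force: 0.0
```

Call:
arm_command([
  [0,0,0,-0.34],
  [0,0,0,-0.34],
  [0,0,0,-0.34],
  [0,0,0,-0.34],
  [0,0,0,-0.34],
  [0,0,0,-0.34],
  [0,0,0,-0.34],
  [0,0,0,-0.34],
])

```text
time: 14.13
tool_pos: [0.4585, -0.3307, 0.2783]
ee_rot: [-3.141, -0.0, -1.356]
wrist_force: [0.2, 0.7, 0.3]
width: 0.033
finger_force: 0.0
```

Call:
arm_command([
  [-0.005,0,-0.08,0],
  [-0.005,0,-0.16,0],
  [-0.005,0,-0.22,0],
  [-0.005,0,-0.26,0],
  [-0.005,0,-0.28,0],
  [-0.005,0,-0.28,0],
])

```text
time: 14.63
tool_pos: [0.4547, -0.3298, 0.135]
ee_rot: [3.138, 0.005, -1.358]
wrist_force: [-0.2, 0.9, -0.8]
width: 0.0329
finger_force: 0.0
```

Call:
arm_command([
  [0,0,-0.02,0],
  [0,0,-0.035,0],
  [0,0,-0.05,0],
  [0,0,-0.056,0],
  [0,0,-0.056,0],
  [0,0,-0.056,0],
])

```text
time: 15.13
tool_pos: [0.456, -0.3312, 0.1102]
ee_rot: [-3.141, -0.0, -1.36]
wrist_force: [0.5, -0.0, 0.6]
width: 0.033
finger_force: 0.0
```

Fingers straddle the bar with no contact, so I close now.

Call:
arm_command([
  [0,0,0,0],
  [0,0,0,0],
  [0,0,0,0],
  [0,0,0,0],
  [0,0,0,0],
  [0,0,0,0],
  [0,0,0,0],
  [0,0,0,0],
], claw=1)

```text
time: 15.8
tool_pos: [0.456, -0.3313, 0.1105]
ee_rot: [-3.141, -0.001, -1.36]
wrist_force: [-1.1, 0.0, 2.5]
width: 0.0159
finger_force: 28.9
```

Call:
arm_command([
  [0.001,0,-0.004,0],
  [0.002,0,-0.008,0],
  [0.003,0,-0.012,0],
  [0.004,0,-0.016,0],
  [0.004,0,-0.016,0],
  [0.004,0,-0.016,0],
])

```text
time: 16.3
tool_pos: [0.458, -0.3313, 0.1035]
ee_rot: [-3.141, -0.001, -1.36]
wrist_force: [-3.4, 1.2, 8.3]
width: 0.0159
finger_force: 29.2
```

Call:
arm_command([
  [0.001,0,-0.004,0],
  [0.001,0,-0.007,0],
  [0.001,0,-0.007,0],
  [0.001,0,-0.007,0],
])

```text
time: 16.63
tool_pos: [0.4584, -0.3314, 0.1021]
ee_rot: [-3.141, -0.002, -1.36]
wrist_force: [-6.1, 3.7, 15.7]
width: 0.0157
finger_force: 29.6
```

Call:
arm_command([
  [0,0,-0.002,0.05],
  [0,0,-0.002,0.1],
  [0,0,-0.002,0.15],
  [0,0,-0.002,0.2],
  [0,0,-0.002,0.25],
  [0,0,-0.002,0.3],
  [0,0,-0.002,0.35],
  [0,0,-0.002,0.4],
])

```text
time: 17.3
tool_pos: [0.4589, -0.3322, 0.1012]
ee_rot: [3.14, -0.004, -0.518]
wrist_force: [-4.6, 1.6, 13.5]
width: 0.015
finger_force: 30.1
```

```bash
python3 - <<'E'
from h import *
o=robot.get_obs(); print(o["tool_pos"],o["ee_rot"],o["wrist_force"],o["wrist_torque"])
E
```

```text
[ 0.4589 -0.3322  0.1012] [ 3.1397 -0.004  -0.5177] [-4.5911  1.581  13.4886] [0.323  0.7544 0.037 ]
```

Call:
arm_command([
  [0,0,0,0.055],
  [0,0,0,0.11],
  [0,0,0,0.165],
  [0,0,0,0.22],
  [0,0,0,0.275],
  [0,0,0,0.33],
  [0,0,0,0.385],
  [0,0,0,0.44],
])

```text
time: 17.97
tool_pos: [0.4595, -0.3325, 0.1003]
ee_rot: [3.136, -0.002, 0.404]
wrist_force: [-2.5, 0.8, 8.2]
width: 0.0139
finger_force: 30.7
```

Call:
arm_command([
  [0,0,0,0.05],
  [0,0,0,0.1],
  [0,0,0,0.15],
  [0,0,0,0.2],
  [0,0,0,0.25],
  [0,0,0,0.3],
  [0,0,0,0.35],
  [0,0,0,0.4],
])

```text
time: 18.63
tool_pos: [0.4593, -0.3316, 0.0998]
ee_rot: [3.138, 0.001, 1.242]
wrist_force: [-4.1, 1.6, 9.0]
width: 0.0157
finger_force: 30.9
```

Call:
arm_command([
  [0,0,0,0.05],
  [0,0,0,0.095],
  [0,0,0,0.095],
  [0,0,0,0.095],
])

```text
time: 18.97
tool_pos: [0.4592, -0.3315, 0.0996]
ee_rot: [3.139, 0.002, 1.436]
wrist_force: [-3.4, 2.0, 8.8]
width: 0.0159
finger_force: 30.7
```

```bash
python3 - <<'E'
from h import *
o=robot.get_obs(); print(o["tool_pos"],o["ee_rot"],o["wrist_force"],o["wrist_torque"])
im=robot.snapshot("scene")[:,:,::-1]; t=robot.snapshot("top")[:,:,::-1];w=robot.snapshot("wrist")[:,:,::-1]
cv2.imwrite("pics/c7.png",np.hstack([cv2.resize(im[220:300,370:470],(400,320)),cv2.resize(w[120:280,180:380],(400,320))]))
E
```

```text
[ 0.4592 -0.3315  0.0996] [3.1388 0.0015 1.4357] [-3.3563  2.0416  8.8232] [ 0.0447  0.1502 -0.131 ]
```

View pics/c7.png

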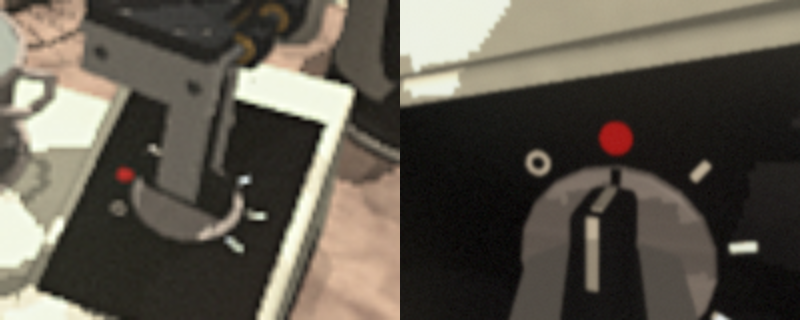

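The wrist crop shows the bar's pointer line aimed at the red dot. I'll let it spring out while still guided, then open.

Call:
arm_command([
  [-0.001,0,0.005,0],
  [-0.002,0,0.01,0],
  [-0.004,0,0.015,0],
  [-0.005,0,0.02,0],
  [-0.005,0,0.022,0],
  [-0.005,0,0.022,0],
])

```text
time: 19.62
tool_pos: [0.4569, -0.3314, 0.1076]
ee_rot: [3.14, 0.0, 1.436]
wrist_force: [3.6, -2.8, -2.7]
width: 0.0162
finger_force: 30.0
```

Call:
arm_command([
  [0,0,0,0],
  [0,0,0,0],
  [0,0,0,0],
  [0,0,0,0],
  [0,0,0.04,0],
  [0,0,0.1,0],
  [0,0,0.17,0],
  [0,0,0.25,0],
], claw=0.65)

```text
time: 20.28
tool_pos: [0.4547, -0.3301, 0.2328]
ee_rot: [-3.137, -0.003, 1.436]
wrist_force: [0.6, -0.8, -0.5]
width: 0.0331
finger_force: 0.0
```

Call:
arm_command([
  [0,0,0.06,0],
  [0,0,0.06,0],
  [0,0,0.06,0],
  [0,0,0.06,0],
])

```text
time: 20.62
tool_pos: [0.4555, -0.3307, 0.2623]
ee_rot: [-3.14, -0.001, 1.436]
wrist_force: [0.1, 0.1, -0.6]
width: 0.0333
finger_force: 0.0
```

```bash
python3 - <<'E'
from h import *
o=robot.get_obs(); print(o["time"],o["tool_pos"],o["wrist_force"])
im=robot.snapshot("scene")[:,:,::-1]; t=robot.snapshot("top")[:,:,::-1];w=robot.snapshot("wrist")[:,:,::-1]
cv2.imwrite("pics/c8.png",np.hstack([cv2.resize(t[160:280,315:475],(400,300)),cv2.resize(w[100:280,160:400],(400,300))]))
E
```

```text
20.6167 [ 0.4555 -0.3307  0.2623] [ 0.143   0.1029 -0.5525]
```

View pics/c8.png

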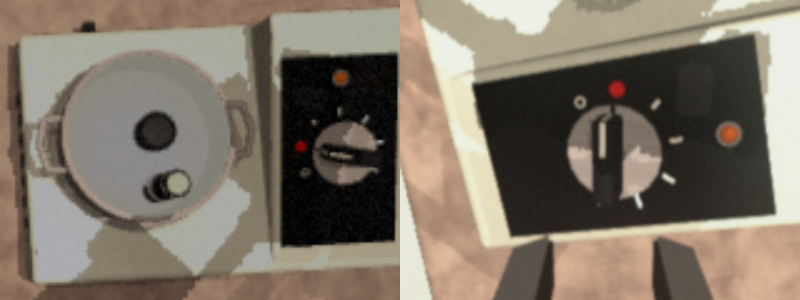

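The dial has sprung out with its pointer on the red dot, the probe is seated in the port, and the pan is in its place.

```bash
python3 -c "
from bench import robot
print(robot.close_job())"
```

```text
the job is handed in; nothing more can be done
None
```

The job is handed in after about 21 s: the probe is seated with its collar on the lid port, the dial is sprung out and pointing at the red dot, and the pan is still in its place on the plate.

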